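Seat the contrast plate in the colony counter

TASK

Put the round black contrast plate into the round recess of the colony counter: slide it across the deck until its front edge tips or is pressed down into the recess, push that edge in under the orange keeper, then bring its raised rear edge down (press it if it stays up) so that the plate lies flat on the floor of the recess. Do not drop the plate off the counter, leave the other things where they are, and let go at the end.

Things in the scene. Friction and masses are not known exactly. Their poses are not given: they have to be found in the camera images.
- plate_center (a point): Loose black disc (contrast plate), 80 mm diameter, 6 mm thick, 55 to 115 g, too wide for most grippers. It starts flat on the deck, on the side of the recess away from the keeper. The point is its centre, half-way through its thickness; z is its axis. Over the recess it rides flat on the rim until its centre is about 18 mm short of the recess centre; from there its front edge tips, or can be pressed, down to the floor (about 10 degrees).
- seat (a point): Centre of the flat milky floor of the round recess, 88 mm in diameter, 10 mm deep, in the deck of the colony counter. Axes: z up; +y points to the keeper, so the plate travels roughly along +y; +x to the blue panel. Seated, the plate's centre is 3 mm above this point; its rear edge drops in, or can be pressed in, once the plate's centre is within 4 mm of the recess centre.
- keeper (a point): Middle of the overhanging lower edge of the orange keeper, a fixed bar 60 mm wide (along x), 22 mm deep, 5 mm thick, on the deck. It overhangs the recess by 10 mm: its edge is 34 mm from the recess centre, its underside level with the deck, 10 mm above the recess floor. The plate cannot be lowered in flat: its front edge must go under first. Axes as the seat's.
- counter: Colony counter, a white and grey box fixed to the bench, axes as the seat's. Origin on the bench; from it the flat deck (60 mm high) runs x -70 to 130, y -135 to 135 mm. Recess centre at x 0, y 60 mm; the plate starts within 22 mm of x = 0, at y -66 to -54 mm. A blue panel with buttons, at most 5 mm proud, spans x 85 to 125 mm.
- eraser: small green block of a board eraser, 22 x 55 x 12 mm, lying on the counter beside the recess; origin under its centre
- wash_bottle: white plastic bottle with red cap, 64 mm wide, 170 mm tall, on the bench; origin under its centre
- beaker: clear glass beaker, 72 mm wide, 95 mm tall, on the bench; origin under its centre
- reagent_jar: amber jar with blue cap, 60 mm wide, 90 mm tall, on the bench; origin under its centre
- dish_stack: stack of three clear petri dishes, 90 mm wide, 45 mm tall, on the bench; origin under its centre
- tip_box: yellow pipette-tip box, 85 x 120 x 50 mm, on the bench; origin under its centre
Not all that is in view belongs to the job. There is more than one size of the part that bears plate_center; the job needs the largest.

How it is judged:
By the outcome, as a careful person would: the job done as asked, in the order asked, and still so for the second after the job is handed in, with the robot touching nothing.
It also fails if it takes over 51 s, if anything falls off the work surface, if the arm or the gripper's body presses on something with over 40 N, if the wrist force passes 120 N, or if a joint passes its speed limit or range.

ROBOT

A 6-joint arm with a two-finger parallel gripper is mounted at the origin on the work surface. World frame = base frame: x ahead of the robot, y to its left, z up, the work surface at z = 0. Lengths are in m, angles in degrees, forces in N, time in s.
With the tool pointing down it reaches from about 0.25 to 0.725 m from the base axis. Payload 9.7 kg.
Tool frame: the origin (TCP) lies at the very end of the fingers, on their centre line; the grasp point (between the pads) lies grasp_offset behind it (grasp_offset is the distance from the TCP to the grasp point, in m); z points along the fingers, y is the line along which they close (so a half turn about z gives the same grasp; the last joint's range is limited). The gripper opens to 85 mm and grips with 20 to 120 N. Pads are 22 mm wide; open, the fingers measure 114 mm over their backs; the gripper's body (76 mm by 85 mm) begins 54 mm behind the grasp point. The pads swing forward as they close: fully open they stand 13 mm farther back than shut.
Start: joints at [-64.802, 4.979, 10.078, 95.1, 0, 90], TCP at [0.234, -0.498, 0.231] pointing down, gripper open.
Joint ranges: [-179.16, 179.16], [-48.56, 103.87], [-65.8, 70.77], [-126.05, 130.52], [-82.76, 87.17], [-180, 180]. Speed limits (degrees/s): [127.2, 127.2, 147.25, 180, 180, 180].

INTERFACE

Orientations are given as [roll, pitch, yaw] about the fixed x, y, z axes, in that order (R = Rz(yaw) Ry(pitch) Rx(roll)).
In Python, from workcell import get_obs, camera, calibration, job_done, recognise, cut_out, mark_of, grasp_offset gives the robot as it stands.
- The arm moves only by the tool servo_tool, never from a script. Its argument "moves" is a list of rows, each a list of 3 entries, a list of its own where there are three numbers: the turn, a rotation vector about the tool's x, y, z in degrees, then the shift along the tool's x, y, z in m, then the opening in per cent of the stroke, from 0 (shut) to 100 (fully open). In form: [[[ax, ay, az], [x, y, z], claw], ...]. A call has 1 to 12 rows; each row shifts and turns the commanded pose from where the row before left it, along the tool's axes as they then stand; what a row does not reach is not made up. A row lasts 1/10 s, in which the tool goes at most 50 mm and 8.59 degrees, less where a joint would pass 70% of its speed; a pose out of reach is approached as far as the arm can. A call is refused whole if a number of a shift passes 0.05 or a number of a turn 8.59, either way. A call with a gripper value outside its range is refused whole. The fingers move at their own pace and stop on an object; "force" is the grip in N (left out, the last holds). Time passes only in rows, so rows that do not move let the fingers close. It gives the time, the measured TCP pose, the force, the opening and the grip force at its end, in the units of the state.
- get_obs(): the state, without advancing time (a new reading comes with each control period).
- camera(name): name is "scene" or "top" or "wrist"; returns (picture, depth): 480x640x3 uint8, red, green, blue; 480x640 float32, m along the optical axis (not along the pixel's ray), 0 where there is no reading.
- calibration(name): a dict with "camera_matrix" (3x3 intrinsics, pixels), "R" (3x3) and "t" (3): a world point X has camera coordinates R X + t. Camera axes: x right, y down, z forward; pixel columns grow to the right and rows downward; lengths in m; the calibration is good to about 2 mm. The wrist camera is an equidistant fisheye: a pixel r from the principal point sees the ray r / f radians off the axis. A picture is of the moment at which its call begins: read the wrist's pose just before it. calibration takes no time and is no camera call; for the wrist camera it gives the pose at the moment of the call.
- job_done(): hands the job in; it is judged then, once.
Trained networks look in the newest picture that a camera, given by its name, has taken for a name from the list of things; names that differ only in an ending like _2 or _b are one class to them, and where a whole thing is asked for, a point or a joint stands for the part that bears it (a point fixed in the world has none). Each returns a list of dicts, best first, with "score" (0 to 1); they miss things now and then, are a little off and sometimes report something else, mostly with a low value. They report only what shows in the picture. A call takes as long as a camera call. They do not tell look-alikes from the thing itself.
- recognise(name, camera): "xyz" ([x, y, z] in m, in the coordinates of the camera as it stood for that picture, good to about 4 mm: the middle of the surface that is visible of it).
- cut_out(name, camera): "mask" (480x640 bool, what is visible of it).
- mark_of(name, camera): "xyz" ([x, y, z] in m, in the coordinates of the camera as it stood for that picture, good to about 4 mm: a listed point, or the origin of a listed thing).
The state is a dict: "time": time; "q": joint angles; "qd": joint speeds; "joint_efforts": joint torques, N m; "ee_pos": TCP position; "tcp_rot": TCP orientation; "wrist_force": force on the tool from outside, world axes, zero at the start; "torque": the same for the moment, N m; "opening": finger opening in m; "grasp_force": force on a finger pad.
Only numpy, scipy, OpenCV 4.12 (cv2) and the standard library are available. Lean on these libraries where they do the work, as an engineer would, in place of code of your own. Each camera call takes 0.05 s, during which the arm holds its last target. There are 200 camera calls.

## Working session

There is one attempt and no reset: what is moved stays moved. The work goes in short steps, Python scripts to look and compute and a tool call to move; the robot and the scene stay as the last step left them, time stands still between calls to the robot, and variables do not carry over. Pictures are saved under pics/ and viewed, at most 10 in all, crops included, and the job is handed in when it is done.

Besides the shell and the picture viewer there is one more tool, called after "Emit:" as name(argument=value, ...) on one line, values as JSON. servo_tool: Moves the arm, as the interface text tells. Its arguments: {"type":"object","properties":{"moves":{"type":"array"},"force":{"type":"number"}},"required":["moves"]}

```bash
mkdir -p pics
cat > h.py <<'E'
import numpy as np, cv2
from workcell import *
def snap(cam,fn):
    p,d=camera(cam); cv2.imwrite('pics/'+fn,p[:,:,::-1]); return p,d
def toworld(x,cam):
    c=calibration(cam); return np.array(c['R']).T@(np.array(x)-np.array(c['t']))
def pix(x,cam):
    c=calibration(cam); X=np.array(c['R'])@np.array(x)+np.array(c['t']); u=np.array(c['camera_matrix'])@X; return u[:2]/u[2]
E
python3 - <<'E'
from h import *
print(grasp_offset, get_obs())
for cam in ['scene','top']:
    p,d=snap(cam,cam+'0.png')
    for n in ['plate_center','seat','keeper','counter','eraser']:
        for r in mark_of(n,cam)[:4]:
            w=toworld(r['xyz'],cam); print(cam,n,round(r['score'],2),w.round(4),pix(w,cam).round())
E
```

```text
0.0187 {'time': 0.0, 'q': array([-6.48015754e+01,  5.01199944e+00,  1.00327049e+01,  9.50996904e+01,
       -7.64196547e-04,  8.99994121e+01]), 'qd': array([ 0.10873399,  0.09204644, -0.13433208,  0.01837738,  0.04485003,
        0.02950366]), 'joint_efforts': array([-2.21749819e-03, -5.20389247e+01,  4.64800858e+01,  1.61794620e-02,
       -6.77788125e-05, -1.00398734e-05]), 'ee_pos': array([ 0.23405934, -0.49744585,  0.23055878]), 'tcp_rot': array([-1.79921015e+02,  7.63385310e-04,  2.51990136e+01]), 'wrist_force': array([ 0.56542225, -0.06840723, -0.14057571]), 'torque': array([-0.03870234,  0.00187025, -0.02131387]), 'grasp_force': 0.0, 'opening': 0.08516528132810801}
scene plate_center 0.69 [ 0.525  -0.107   0.0642] [271. 260.]
scene plate_center 0.61 [ 0.3662 -0.2182 -0.001 ] [185. 256.]
scene plate_center 0.58 [ 0.3727 -0.0619  0.0024] [247. 219.]
scene seat 0.97 [0.5792 0.0015 0.0503] [331. 252.]
scene seat 0.65 [ 0.6607 -0.4005 -0.0031] [186. 423.]
scene keeper 0.86 [0.5967 0.0336 0.0616] [349. 246.]
scene counter 0.69 [ 0.5572 -0.0531 -0.0008] [303. 272.]
scene eraser 0.82 [ 0.6456 -0.021   0.0616] [345. 277.]
top plate_center 0.93 [ 0.3748 -0.2198  0.0043] [427. 348.]
top plate_center 0.9 [ 0.5207 -0.1042  0.0664] [383. 260.]
top plate_center 0.28 [ 0.6463 -0.0127  0.0608] [346. 191.]
top seat 0.96 [ 0.5839 -0.0016  0.0506] [335. 222.]
top keeper 0.8 [0.5972 0.0349 0.0614] [318. 211.]
top counter 0.66 [0.3948 0.2821 0.0017] [179. 296.]
top eraser 0.89 [ 0.647  -0.0164  0.0558] [348. 192.]
```

View pics/scene0.png

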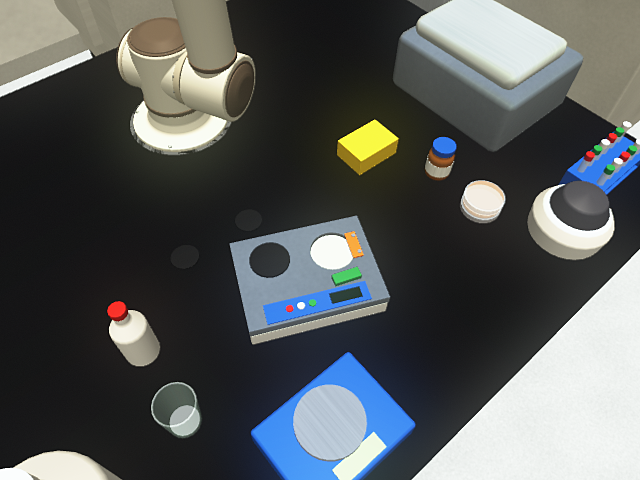

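View pics/top0.png

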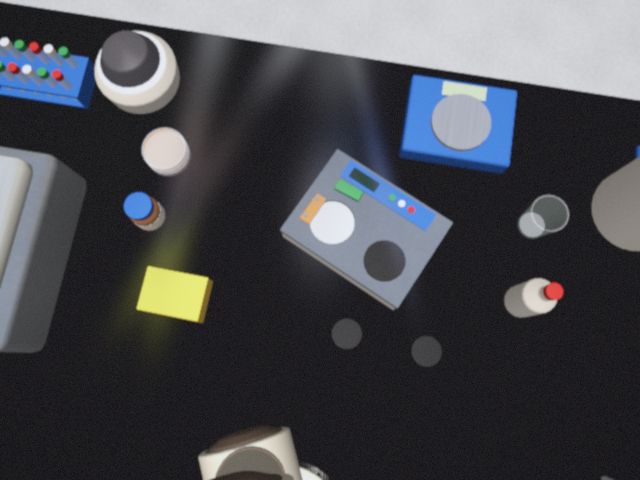

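Candidates for the plate: disc on the deck, scene (270,260) / top (384,260); bench discs, scene (185,256) and (248,219), which look smaller. The deck disc fits the description; I'll measure diameters and check a crop.

```bash
cat >> h.py <<'E'
def planepts(mask,cam,z):
    c=calibration(cam);K=np.array(c['camera_matrix']);R=np.array(c['R']);t=np.array(c['t'])
    v,u=np.nonzero(mask); r=R.T@np.linalg.inv(K)@np.stack([u,v,np.ones(len(u))]); o=-R.T@t
    return (o[:,None]+r*((z-o[2])/r[2])).T
def disc(mask,cam,z):
    P=planepts(mask,cam,z)[:,:2]; C=P.mean(0); 
    # diameters from second moments
    e=np.linalg.eigvalsh(np.cov(P.T)); return C.round(4),(4*np.sqrt(e)*1000).round(1)
E
python3 - <<'E'
from h import *
ims=[]
for cam in ['scene','top']:
    p,d=camera(cam)
    for r in cut_out('plate_center',cam)[:5]:
        m=r['mask'];v,u=np.nonzero(m); 
        for z in (.066,.006): print(cam,'plate',round(r['score'],2),(u.mean().round(),v.mean().round()),z,disc(m,cam,z))
    s=cv2.cvtColor(p,cv2.COLOR_RGB2HSV)
    c=np.array(pix([.582,0,.05],cam)).astype(int)
    w=((p.min(2)>170)&(s[:,:,1]<40)).astype(np.uint8)
    n,l=cv2.connectedComponents(w); m=l==l[c[1],c[0]]
    print(cam,'floor',m.sum(),disc(m,cam,.05),'at60',disc(m,cam,.06))
    o=((s[:,:,0]<18)&(s[:,:,0]>5)&(s[:,:,1]>150)&(s[:,:,2]>150)).astype(np.uint8)
    k=pix([.597,.034,.065],cam).astype(int); n,l=cv2.connectedComponents(o); m=l==l[k[1],k[0]]
    P=planepts(m,cam,.065)[:,:2].astype(np.float32)
    print(cam,'keeper',m.sum(),P.mean(0),cv2.minAreaRect(P*1000))
    for r in cut_out('counter',cam)[:1]:
        m=r['mask'].astype(np.uint8)
        b=((s[:,:,0]>100)&(s[:,:,0]<125)&(s[:,:,1]>150)&(s[:,:,2]>100)&(m>0)).astype(np.uint8)
        P=planepts(b,cam,.062)[:,:2].astype(np.float32); print(cam,'panel',cv2.minAreaRect(P*1000))
        P=planepts(m,cam,.06)[:,:2].astype(np.float32); print(cam,'counter',cv2.minAreaRect(P*1000))
    for r in mark_of('seat',cam)[:1]: pass
    u=c; cr=p[u[1]-90:u[1]+110,u[0]-150:u[0]+110] if cam=='scene' else p[u[1]-80:u[1]+150,u[0]-100:u[0]+150]
    ims.append(cv2.resize(cr,(400,400*cr.shape[0]//cr.shape[1]))[:300])
    # deck height
    g=pix([.55,-.052,.06],cam).astype(int); 
    c2=calibration(cam);K=np.array(c2['camera_matrix']); zz=np.median(d[g[1]-2:g[1]+3,g[0]-2:g[0]+3]); print('deck',toworld(np.linalg.inv(K)@[g[0],g[1],1]*zz,cam))
h=min(i.shape[0] for i in ims); cv2.imwrite('pics/crop.png',np.hstack([i[:h] for i in ims])[:,:,::-1])
E
```

```text
scene plate 0.84 (np.float64(269.0), np.float64(259.0)) 0.066 (array([ 0.5235, -0.1098]), array([79. , 82.8]))
scene plate 0.84 (np.float64(269.0), np.float64(259.0)) 0.006 (array([ 0.491 , -0.0895]), array([84.5, 88.5]))
scene plate 0.67 (np.float64(184.0), np.float64(257.0)) 0.066 (array([ 0.4131, -0.2337]), array([52.9, 54.9]))
scene plate 0.67 (np.float64(184.0), np.float64(257.0)) 0.006 (array([ 0.3729, -0.2219]), array([56.5, 58.7]))
scene plate 0.55 (np.float64(248.0), np.float64(220.0)) 0.066 (array([ 0.4185, -0.0846]), array([55.8, 58.3]))
scene plate 0.55 (np.float64(248.0), np.float64(220.0)) 0.006 (array([ 0.3787, -0.0625]), array([59.6, 62.3]))
scene plate 0.25 (np.float64(440.0), np.float64(158.0)) 0.066 (array([0.5546, 0.3519]), array([ 63.8, 146.9]))
scene plate 0.25 (np.float64(440.0), np.float64(158.0)) 0.006 (array([0.5241, 0.404 ]), array([ 68.2, 157.1]))
scene floor 1134 (array([0.58  , 0.0017]), array([82.4, 85.2])) at60 (array([ 0.5847, -0.0028]), array([81.5, 84.2]))
scene keeper 163 [0.5999596  0.04173256] ((601.2086791992188, 42.21173095703125), (21.09554100
[... 793 characters left out ...]
oat64(261.0)) 0.066 (array([ 0.5204, -0.1074]), array([77.8, 81.7]))
top plate 0.6 (np.float64(385.0), np.float64(261.0)) 0.006 (array([ 0.532 , -0.1124]), array([82.4, 86.5]))
top floor 1475 (array([0.5815, 0.0026]), array([83.5, 89.5])) at60 (array([0.579 , 0.0024]), array([82.7, 88.7]))
top keeper 307200 [0.55515087 0.02391562] ((582.8950805664062, 28.25738525390625), (949.727783203125, 1348.2235107421875), 9.633990287780762)
top panel ((651.7564697265625, -94.7975845336914), (193.73553466796875, 36.51526641845703), 65.69658660888672)
top counter ((580.3272705078125, -61.62089538574219), (271.2030029296875, 210.17379760742188), 65.34197998046875)
deck [ 0.55092668 -0.04982558  0.061451  ]
```

View pics/crop.png

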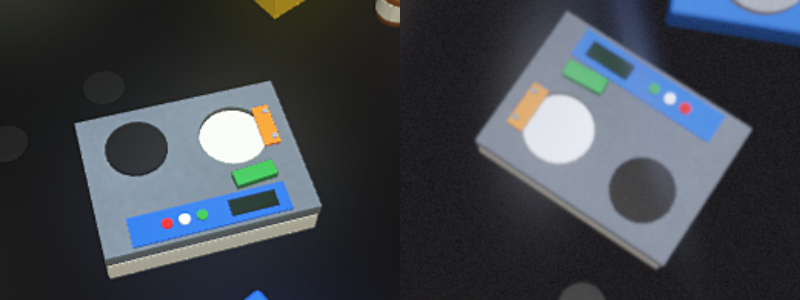

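The crop shows the large black deck disc (80 mm measured; the bench discs are about 60 mm) and the white recess with its orange keeper. The +y axis heads at about 65.6°, the seat is at about (0.5815, 0.002), and the plate is 8.6 mm to -x and 125 mm short.

Emit:
servo_tool(moves=[[[0,0,-8.08],[0,0,0],59],[[0,0,-8.08],[0,0,0],59],[[0,0,-8.08],[0,0,0],59],[[0,0,-8.08],[0,0,0],59],[[0,0,-8.08],[0,0,0],59],[[0,0,0],[0.042,0.0102,0],59],[[0,0,0],[0.042,0.0102,0],59],[[0,0,0],[0.042,0.0102,0],59],[[0,0,0],[0.042,0.0102,0],59],[[0,0,0],[0.042,0.0102,0],59],[[0,0,0],[0.042,0.0102,0],59],[[0,0,0],[0.042,0.0102,0],59]])

```text
time: 2.2
ee_pos: [0.4215, -0.2579, 0.2315]
tcp_rot: [180.0, 0.0, 65.6]
wrist_force: [0.5, -0.4, 0.9]
opening: 0.0503
grasp_force: 0.0
```

Emit:
servo_tool(moves=[[[0,0,0],[0.042,0.0102,0],59],[[0,0,0],[0.042,0.0102,0],59],[[0,0,0],[0.042,0.0102,0.02],59],[[0,0,0],[0,0,0.04],59],[[0,0,0],[0,0,0.04],59],[[0,0,0],[0,0,0.03],59],[[0,0,0],[0,0,0],59],[[0,0,0],[0,0,0],59]])

```text
time: 3.0
ee_pos: [0.5005, -0.1573, 0.1021]
tcp_rot: [-180.0, -0.0, 65.6]
wrist_force: [0.0, -0.2, 0.9]
opening: 0.0505
grasp_force: 0.0
```

Run:
```python
from h import *
c=calibration('wrist'); p,d=snap('wrist','w1.png'); print(c['t'],c['camera_matrix'])
o=get_obs()['ee_pos']
for n in ['plate_center','seat','keeper']:
    for r in mark_of(n,'wrist')[:2]:
        w=np.array(c['R']).T@(np.array(r['xyz'])-np.array(c['t'])); e=w-[.5815,.002,.05]
        print(n,round(r['score'],2),w.round(4),'rel seat x,y',[round(.911*e[0]-.413*e[1],4),round(.413*e[0]+.911*e[1],4)])
```

```text
[-0.51987854  0.06081402  0.27785882] [[371.64829954   0.         317.50588744]
 [  0.         371.64829954 239.85586911]
 [  0.           0.           1.        ]]
plate_center 0.66 [ 0.3681 -0.2184  0.0016] rel seat x,y [np.float64(-0.1034), np.float64(-0.2889)]
plate_center 0.57 [ 0.52   -0.1075  0.0661] rel seat x,y [np.float64(-0.0108), np.float64(-0.1251)]
```

View pics/w1.png

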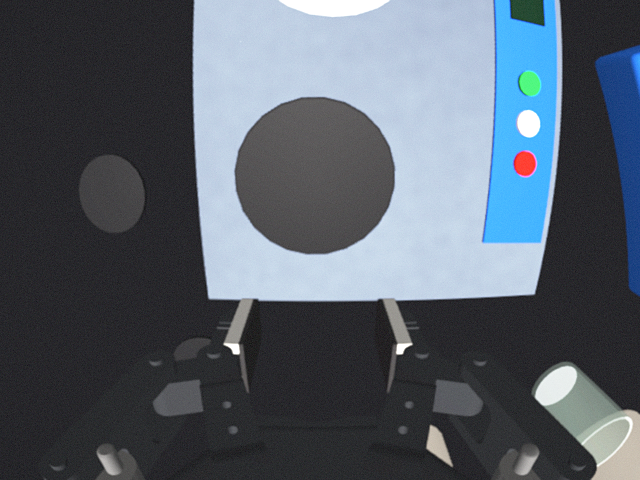

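The wrist view shows the plate (315,175) ahead of the two finger tips (248,300) and (390,300), well centred. Lowering to feel for the deck.

Emit:
servo_tool(moves=[[[0,0,0],[0,0,0.02],59],[[0,0,0],[0,0,0.015],59],[[0,0,0],[0,0,0.003],59],[[0,0,0],[0,0,0],59],[[0,0,0],[0,0,0],59]])

```text
time: 3.7
ee_pos: [0.5009, -0.1574, 0.064]
tcp_rot: [180.0, -0.0, 65.6]
wrist_force: [0.0, -0.4, 0.7]
opening: 0.0502
grasp_force: 0.0
```

Emit:
servo_tool(moves=[[[0,0,0],[0,0,0.001],59],[[0,0,0],[0,0,0.001],59],[[0,0,0],[0,0,0],59]])

```text
time: 4.0
ee_pos: [0.5007, -0.1573, 0.0614]
tcp_rot: [180.0, -0.0, 65.6]
wrist_force: [-0.2, 0.3, 0.6]
opening: 0.0502
grasp_force: 0.0
```

Emit:
servo_tool(moves=[[[0,0,0],[0,0,0.001],59],[[0,0,0],[0,0,0.001],59],[[0,0,0],[0,0,0],59]])

```text
time: 4.3
ee_pos: [0.5005, -0.1573, 0.0591]
tcp_rot: [-180.0, 0.0, 65.6]
wrist_force: [-0.4, -0.6, -0.6]
opening: 0.0505
grasp_force: 0.0
```

Emit:
servo_tool(moves=[[[0,0,0],[0,0,0.001],59],[[0,0,0],[0,0,0.001],59],[[0,0,0],[0,0,0],59]])

```text
time: 4.6
ee_pos: [0.5005, -0.1573, 0.0571]
tcp_rot: [-180.0, 0.0, 65.6]
wrist_force: [-0.1, -0.7, 0.0]
opening: 0.0503
grasp_force: 0.0
```

Emit:
servo_tool(moves=[[[0,0,0],[0,0,0.001],59],[[0,0,0],[0,0,0],59]])

```text
time: 4.8
ee_pos: [0.5006, -0.1573, 0.0569]
tcp_rot: [180.0, -0.0, 65.6]
wrist_force: [-2.7, 0.9, 4.9]
opening: 0.0506
grasp_force: 2.8
```

Emit:
servo_tool(moves=[[[0,0,0],[0,0,0.001],59],[[0,0,0],[0,0,0],59]])

```text
time: 5.0
ee_pos: [0.5006, -0.1573, 0.0569]
tcp_rot: [179.9, -0.0, 65.6]
wrist_force: [-5.2, 1.1, 13.3]
opening: 0.0506
grasp_force: 6.7
```

Emit:
servo_tool(moves=[[[0,0,0],[0,0,-0.0033],59],[[0,0,0],[0.005,0,0],59],[[0,0,0],[0.005,0,0],59],[[0,0,0],[0.007,0.0008,0],59],[[0,0,0],[0.007,0.0008,0],59],[[0,0,0],[0.007,0.0008,0],59],[[0,0,0],[0.007,0.0008,0],59],[[0,0,0],[0.007,0.0008,0],59],[[0,0,0],[0.007,0.0008,0],59],[[0,0,0],[0.007,0.0008,0],59],[[0,0,0],[0.005,0.0004,0],59],[[0,0,0],[0,0,0],59]])

```text
time: 6.2
ee_pos: [0.5328, -0.1009, 0.0586]
tcp_rot: [-180.0, -0.0, 65.6]
wrist_force: [0.7, 0.0, -0.2]
opening: 0.0504
grasp_force: 0.0
```

Emit:
servo_tool(moves=[[[0,0,0],[0.005,0.0004,0],59],[[0,0,0],[0.007,0.0008,0],59],[[0,0,0],[0.007,0.0008,0],59],[[0,0,0],[0.004,0.0002,0],59],[[0,0,0],[0.003,0.0001,0],59],[[0,0,0],[0,0,0],59]])

```text
time: 6.8
ee_pos: [0.5455, -0.0784, 0.0586]
tcp_rot: [180.0, -0.0, 65.6]
wrist_force: [-0.6, 0.7, -0.0]
opening: 0.0503
grasp_force: 0.0
```

```bash
cat >> h.py <<'E'
def rel(w):
    e=np.array(w)-[.5815,.002,.05]; return np.round([1000*(.911*e[0]-.413*e[1]),1000*(.413*e[0]+.911*e[1]),e[2]*1000],1)
E
python3 - <<'E'
from h import *
o=get_obs(); print('tcp',rel(o['ee_pos']))
for cam in ['scene','top','wrist']:
    c=calibration(cam); p,d=snap(cam,cam+'2.png')
    for r in mark_of('plate_center',cam)[:3]: print(cam,round(r['score'],2),rel(np.array(c['R']).T@(np.array(r['xyz'])-np.array(c['t']))))
E
```

```text
tcp [  0.4 -88.1   8.6]
scene 0.92 [  4.6 -42.7  12.4]
scene 0.85 [-104.3 -291.8  -47.8]
scene 0.68 [-161.9 -145.3  -48.2]
top 0.92 [ -99.9 -288.4  -45.3]
top 0.52 [-287.4  179.6  -48.4]
wrist 0.87 [-101.5 -288.1  -51.9]
wrist 0.83 [ -1.3 -47.1  14.5]
wrist 0.68 [-165.8 -144.3  -49.2]
```

View pics/wrist2.png

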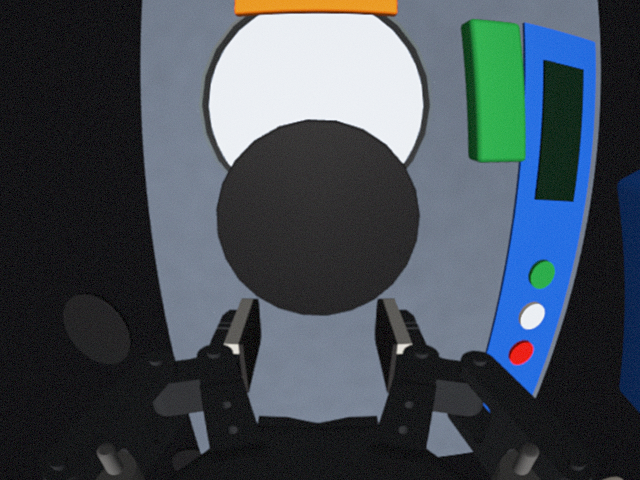

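Nested and aligned: plate (318,217), recess (316,100), keeper edge (316,12). Continue to the tipping zone.

Emit:
servo_tool(moves=[[[0,0,0],[0.005,0,0],59],[[0,0,0],[0.005,0,0],59],[[0,0,0],[0.005,0,0],59],[[0,0,0],[0.005,0,0],59],[[0,0,0],[0.004,0,0],59],[[0,0,0],[0.002,0,0],59],[[0,0,0],[0.002,0,0],59],[[0,0,0],[0.002,0,0],59],[[0,0,0],[0,0,0],59],[[0,0,0],[0,0,0],59]])

```text
time: 8.1
ee_pos: [0.5577, -0.0514, 0.0586]
tcp_rot: [-180.0, -0.0, 65.6]
wrist_force: [-0.1, -0.9, -0.3]
opening: 0.0506
grasp_force: 0.0
```

```bash
cat >> h.py <<'E'
def plateplane(tag):
    # tilt of the plate from wrist depth (equidistant fisheye, depth along axis)
    c=calibration('wrist'); o=get_obs(); p,d=snap('wrist','w_'+tag+'.png')
    K=np.array(c['camera_matrix']);R=np.array(c['R']);t=np.array(c['t'])
    best=None
    for r in cut_out('plate_center','wrist'):
        m=cv2.erode(r['mask'].astype(np.uint8),np.ones((7,7)))>0
        m&=(d>0); v,u=np.nonzero(m)
        if len(u)<50: continue
        a=(u-K[0,2])/K[0,0]; b=(v-K[1,2])/K[1,1]; th=np.hypot(a,b)+1e-9
        z=d[v,u]; k=np.tan(th)/th*z
        W=(np.stack([a*k,b*k,z],1)-t)@R
        e=W-[.5815,.002,.05]; x=e@[.911,-.413,0]; y=e@[.413,.911,0]; h=e[:,2]
        if abs(np.median(x))>.04 or abs(np.median(y))>.08: continue
        A=np.c_[x,y,np.ones(len(x))]; g=np.linalg.lstsq(A,h,rcond=None)[0]
        print(tag,round(r['score'],2),'tilt deg x,y',np.degrees(g[:2]).round(1),'centre',(1000*np.array([x.mean(),y.mean(),h.mean()])).round(1),'y range',(1000*y.min()).round(1),(1000*y.max()).round(1),'x range',(1000*x.min()).round(1),(1000*x.max()).round(1))
    print('tcp',rel(o['ee_pos']),o['wrist_force'].round(1))
E
python3 -c "
from h import *
plateplane('3')"
```

```text
3 0.57 tilt deg x,y [  0.6 -10.8] centre [ -0.5 -14.4  14.3] y range -52.6 22.1 x range -38.5 37.8
tcp [  0.4 -58.5   8.6] [-0.1 -0.9 -0.3]
```

View pics/w_3.png

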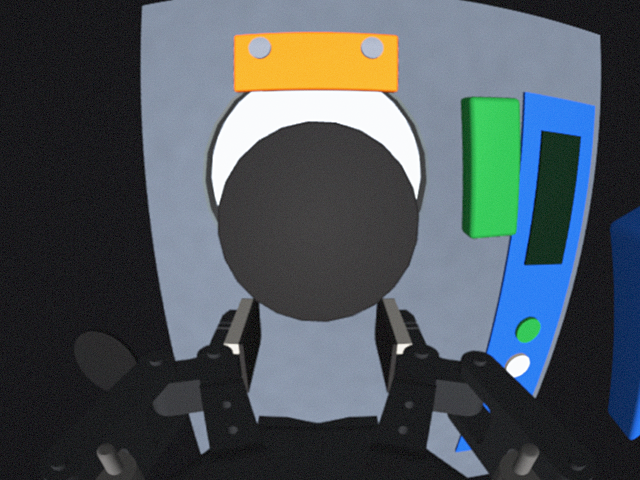

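The front edge has tipped in (10.8°), with its front at (318,122) short of the keeper. Pushing it under.

Emit:
servo_tool(moves=[[[0,0,0],[0.002,0,0],59],[[0,0,0],[0.002,0,0],59],[[0,0,0],[0.002,0,0],59],[[0,0,0],[0.002,0,0],59],[[0,0,0],[0.002,0,0],59],[[0,0,0],[0.001,0,0],59],[[0,0,0],[0,0,0],59]])

```text
time: 8.9
ee_pos: [0.5623, -0.0413, 0.0586]
tcp_rot: [-180.0, -0.0, 65.6]
wrist_force: [-0.7, -0.6, 0.2]
opening: 0.0503
grasp_force: 0.1
```

```bash
python3 -c "
from h import *
plateplane('4')"
```

```text
4 0.69 tilt deg x,y [ 0.1 -8.5] centre [-0.7 -4.1 10.9] y range -43.4 32.5 x range -38.7 37.2
tcp [  0.4 -47.4   8.6] [-0.7 -0.6  0.2]
```

View pics/w_4.png

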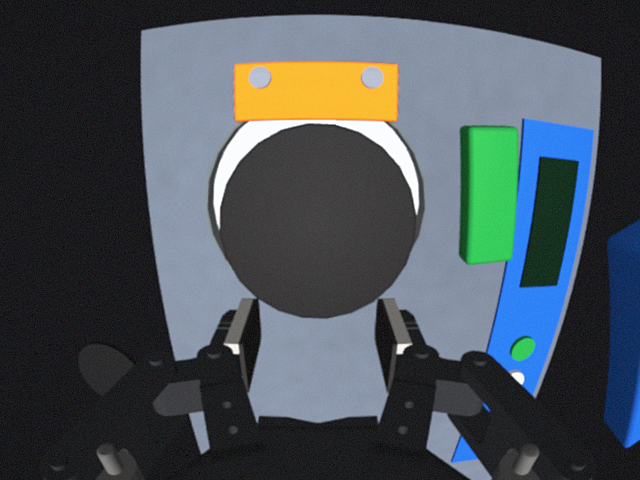

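Front edge (318,124) is just at the keeper edge (y row 120); another 5 mm.

Emit:
servo_tool(moves=[[[0,0,0],[0.001,0,0],59],[[0,0,0],[0.001,0,0],59],[[0,0,0],[0.001,0,0],59],[[0,0,0],[0.001,0,0],59],[[0,0,0],[0.001,0,0],59],[[0,0,0],[0,0,0],59]])

```text
time: 9.6
ee_pos: [0.5644, -0.0367, 0.0586]
tcp_rot: [180.0, -0.0, 65.6]
wrist_force: [0.3, 0.1, 0.1]
opening: 0.0505
grasp_force: 0.0
```

```bash
python3 -c "
from h import *
plateplane('5')"
```

```text
5 0.77 tilt deg x,y [0. 0.] centre [-0.8 -0.9  5.4] y range -41.0 33.3 x range -38.6 37.1
tcp [  0.4 -42.4   8.6] [0.3 0.1 0.1]
```

View pics/w_5.png

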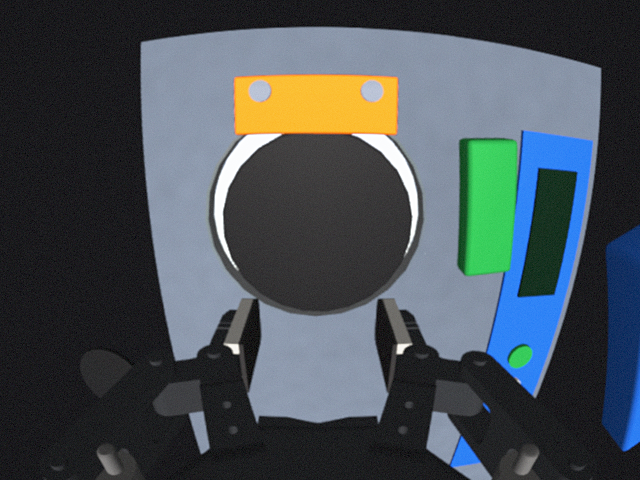

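The plate is flat (tilt 0.0°) with its top about 6 mm above the floor and its front under the keeper. Backing off upward, then a last check.

Emit:
servo_tool(moves=[[[0,0,0],[-0.005,0,0],59],[[0,0,0],[0,0,-0.02],59],[[0,0,0],[0,0,-0.04],59],[[0,0,0],[0,0,-0.04],59],[[0,0,0],[0,0,0],59],[[0,0,0],[0,0,0],59]])

```text
time: 10.3
ee_pos: [0.5627, -0.0418, 0.1594]
tcp_rot: [179.9, -0.0, 65.6]
wrist_force: [-0.2, 0.1, 0.3]
opening: 0.0505
grasp_force: 0.0
```

```bash
python3 -c "
from h import *
plateplane('6')"
```

```text
6 0.9 tilt deg x,y [ 0.1 -0. ] centre [-0.6 -2.3  5.4] y range -40.5 32.4 x range -38.4 36.8
tcp [  1.  -47.7 109.4] [-0.2  0.1  0.3]
```

View pics/w_6.png

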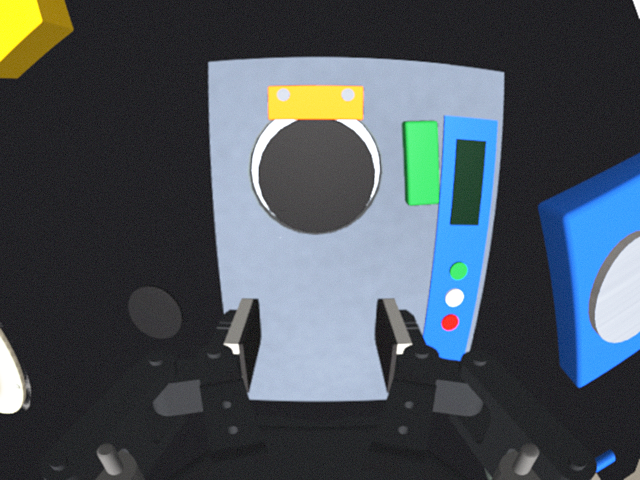

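The plate (317,175) lies flat inside the recess with its front under the keeper (316,118). The eraser hasn't moved, and the gripper is clear.

```bash
python3 -c "
from workcell import *
print(job_done())"
```

```text
the job is handed in; nothing more can be done
None
```

The 80 mm plate lies flat on the recess floor (0° tilt measured) with its front edge under the orange keeper; the gripper is clear, and I handed the job in at about 10 s, though no verdict came back.

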